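# Find the snug hole of the tube rack

## Task

Take the capped tube out of the round tin and find its place in the graded rack: beginning at the tightest hole, settle its nose centrally in the hole, as deep as it will go, and push gently (under 20 newtons) to feel whether it is stopped, then go on hole by hole to the next wider one until the tube passes cleanly. Leave it hanging upright in that hole, cap fully down on the plate, and let go; leave the tube in the square block, and the pill box, tweezer and blue case, where they are.

Things in the scene. Friction and masses are not known exactly. Their poses are not given: they have to be found in the camera images.
- tube_a: one of two capped tubes, alike but for body thickness (19 to 26 mm; one is about 4 mm thicker; not told which). Cap: 36 mm across, 30 mm high. Below it the round body, ending in a conical nose: cap underside to flat tip 74 mm; tip 9 mm across, the cone widening 1 mm in diameter per mm of length. Origin: centre of the cap's underside, z up. About 45 g. Which tube starts in the tin varies
- tube_b: one of two capped tubes, alike but for body thickness (19 to 26 mm; one is about 4 mm thicker; not told which). Cap: 36 mm across, 30 mm high. Below it the round body, ending in a conical nose: cap underside to flat tip 74 mm; tip 9 mm across, the cone widening 1 mm in diameter per mm of length. Origin: centre of the cap's underside, z up. About 45 g. Which tube starts in the tin varies
- tube_a_tip (a point): centre of the flat tip of tube_a's nose
- tube_b_tip (a point): centre of the flat tip of tube_b's nose
- rack: fixed stand 86 (x) by 183 mm (y), end walls 94 mm high, with an unyielding steel plate 8 mm thick, top face 90 mm above the work surface. Three through holes in a row along y, 50 mm apart. A nose off-centre in a hole is pushed sideways towards the hole's centre and stops higher than a centred one. Never force a tube into it with over 20 N. Origin: centre of the underside
- tight (a point): tightest hole, 18.5 mm across: its nominal centre at the plate's top face. The plate lies loose in the frame: the real hole is up to 7 mm either way from here along the rack's y (all three holes shifted alike). Neither tube passes it: a centred nose goes 9.5 to 11 mm deep and stops
- middle (a point): middle hole, 22.5 mm across: its nominal centre at the plate's top face. The plate lies loose in the frame: the real hole is up to 7 mm either way from here along the rack's y (all three holes shifted alike). Only the thinner tube passes; the thicker one stops with its nose 13.5 to 15 mm deep
- wide (a point): widest hole, 26.5 mm across: its nominal centre at the plate's top face. The plate lies loose in the frame: the real hole is up to 7 mm either way from here along the rack's y (all three holes shifted alike)
- tin: round aluminium tin, 42 mm across, fixed, 85 mm high, with a round bore in its top 30 to 31 mm across, about 80 mm deep; a tube hangs in it, cap resting on the top. Origin: centre of the underside. The tube to be placed starts in it
- block: square white ceramic block, 52 by 52 mm, fixed, 85 mm high, with a round bore in its top 30 to 31 mm across, about 80 mm deep; a tube hangs in it, cap resting on the top. Origin: centre of the underside. The other tube stays in it
- pillbox: lavender weekly pill box, 34 by 150 by 23 mm high, bystander. Origin: centre of the underside
- tweezer: chrome tweezer lying flat, about 95 mm long, 5 mm high, bystander
- case: blue silicone thermometer-cover case, 48 by 44 by 32 mm high, bystander. Origin: centre of the underside
There are look-alikes about, which are no part of the job. What is shaped like the tube_a but yellow is not meant.

How it is judged:
By the outcome, as a careful person would: the job done as asked, in the order asked, and still so for the second after the job is handed in, with the robot touching nothing.
It also fails if it takes over 67 s, if anything falls off the work surface, if the arm or the gripper's body presses on something with over 40 N, if the wrist force passes 120 N, or if a joint passes its speed limit or range.

## Robot

A 7-joint arm with a two-finger parallel gripper is mounted at the origin on the work surface. World frame = base frame: x ahead of the robot, y to its left, z up, the work surface at z = 0. Lengths are in m, angles in rad, forces in N, time in s.
With the tool pointing down it reaches from about 0.4 to 0.85 m from the base axis. Payload 4.4 kg.
Tool frame: the origin (TCP) lies on the centre line of the jaws, within the pads' length; the fingertips stand 19 mm ahead of it and the grasp point (between the pads) is the TCP; z points along the fingers, y is the line along which they close (so a half turn about z gives the same grasp; the last joint's range is limited). The gripper opens to 94 mm and grips with 3 to 60 N. Pads are 16 mm wide; open, the fingers measure 119 mm over their backs; the gripper's body (75 mm by 177 mm) begins 78 mm behind the grasp point.
Start: joints at [1.141, 0.628, 0.038, 1.517, -0.027, 0.996, -0.02], TCP at [0.231, -0.607, 0.224] pointing down, gripper open.
Joint ranges: [-3.06, 3.06], [-0.37, 2.12], [-1.25, 1.32], [0.18, 2.47], [-1.1, 4.24], [0.23, 1.98], [-2.94, 2.94]. Speed limits (rad/s): [2.57, 2.57, 3.14, 3.14, 3.14, 3.14, 3.14].

## Interface

Orientations are given as [roll, pitch, yaw] about the fixed x, y, z axes, in that order (R = Rz(yaw) Ry(pitch) Rx(roll)).
In Python, from plant import robot gives the robot as it stands. The module is installed in compiled form; this text tells all that it offers.
- The arm moves only by the tool drive_tool, never from a script. Its argument "moves" is text: rows parted by semicolons, each of 4 numbers parted by spaces: the shift along the world's x, y, z in m, then the turn about the world's z in degrees. In form: x y z spin; .... A call has 1 to 20 rows; each row is the pose to reach, as a shift and turn from the pose commanded when the call began; what a row does not reach only later rows make up. A row lasts 1/10 s, in which the tool goes at most 50 mm and 8.59 degrees, less where a joint would pass 70% of its speed; a pose out of reach is approached as far as the arm can. A call with a gripper value outside its range is refused whole. "claw" is the opening, from -1 (shut) to 1 (fully open), so that 0 is half open, set as the call begins (left out, the last holds). The fingers move at their own pace and stop on an object; the grip force is fixed at half the most. Time passes only in rows, so rows that repeat a pose let the fingers close. It gives the time, the measured TCP pose, the force, the opening and the grip force at its end, in the units of the state.
- robot.sense(): the state, without advancing time (a new reading comes with each control period).
- robot.read_camera(name): name is "scene" or "top" or "wrist"; returns (picture, depth): 384x512x3 uint8, red, green, blue; 384x512 float32, m along the optical axis (not along the pixel's ray), 0 where there is no reading.
- robot.calibration(name): a dict with "camera_matrix" (3x3 intrinsics, pixels), "xyz" and "orientation" of the camera in the world. Camera axes: x right, y down, z forward; pixel columns grow to the right and rows downward; lengths in m; the calibration is good to about 2 mm. A picture is of the moment at which its call begins: read the wrist's pose just before it. calibration takes no time and is no camera call; for the wrist camera it gives the pose at the moment of the call.
- robot.close_job(): hands the job in; it is judged then, once.
The state is a dict: "clock": time; "joint_positions": joint angles; "qvel": joint speeds; "tau": joint torques, N m; "position": TCP position; "tool_rot": TCP orientation; "wrist_force": force on the tool from outside, world axes, zero at the start; "torque": the same for the moment, N m; "finger_gap": finger opening in m; "finger_force": force on a finger pad.
Only numpy, scipy, OpenCV 4.12 (cv2) and the standard library are available. Lean on these libraries where they do the work, as an engineer would, in place of code of your own. Each camera call takes 0.05 s, during which the arm holds its last target. There are 200 camera calls.

## Working session

There is one attempt and no reset: what is moved stays moved. The work goes in short steps, Python scripts to look and compute and a tool call to move; the robot and the scene stay as the last step left them, time stands still between calls to the robot, and variables do not carry over. Pictures are saved under pics/ and viewed, at most 10 in all, crops included, and the job is handed in when it is done.

Besides the shell and the picture viewer there is one more tool, called by a JSON object that holds its "name" and its "arguments", one argument or row to a line. drive_tool: Moves the arm, as the interface text tells. Its arguments: {"type":"object","properties":{"moves":{"type":"string"},"claw":{"type":"number"}},"required":["moves"]}

```bash
mkdir -p pics; cat > h.py <<'E'
import numpy as np, cv2
from scipy.spatial.transform import Rotation as R
from plant import robot
def shot(n):
    c=robot.calibration(n); p,d=robot.read_camera(n); return c,p,d
def pose(c):
    o=np.array(c["orientation"],float)
    return np.array(c["xyz"]),(R.from_euler('xyz',o).as_matrix() if o.size==3 else o.reshape(3,3))
def cloud(c,d):
    K=np.array(c["camera_matrix"]);t,M=pose(c)
    v,u=np.mgrid[:d.shape[0],:d.shape[1]]
    P=np.stack([(u-K[0,2])/K[0,0]*d,(v-K[1,2])/K[1,1]*d,d],-1)
    W=P@M.T+t; W[d==0]=np.nan; return W
def save(n,p): cv2.imwrite(f"pics/{n}.png",cv2.cvtColor(p,cv2.COLOR_RGB2BGR))
E
python3 - <<'E'
from h import *
print(robot.sense())
for n in ("scene","top"):
    c,p,d=shot(n); print(n,c); save(n,p); np.savez(n+".npz",p=p,d=d,W=cloud(c,d))
E
```

```text
{'clock': 0.0, 'joint_positions': array([ 1.14120511,  0.62933963,  0.03842874,  1.51835916, -0.0269837 ,
        0.99626731, -0.01999006]), 'qvel': array([-0.00149973,  0.00015185, -0.00164947,  0.00115188,  0.00045686,
        0.00039599,  0.00072757]), 'tau': array([ 6.12488748e-04, -5.49721742e+01,  1.14359602e+00, -1.86631358e+01,
       -5.21515938e-02,  2.37547013e-02,  2.06581853e-04]), 'position': array([ 0.23109179, -0.60686802,  0.22356088]), 'tool_rot': array([-3.13973710e+00,  2.96814586e-05,  3.63820948e-01]), 'wrist_force': array([ 0.46100974, -0.14646166, -0.02224437]), 'torque': array([-0.02220118, -0.0098262 , -0.01985854]), 'finger_force': 0.0, 'finger_gap': 0.09345348623062888}
scene {'camera_matrix': array([[398.40435081,   0.        , 260.47785239],
       [  0.        , 398.40435081, 193.26688493],
       [  0.        ,   0.        ,   1.        ]]), 'xyz': array([0.97443604, 0.0970394 , 0.73290537]), 'orientation': array([-2.55186969e+00, -1.03617527e-03,  1.74461959e+00])}
top {'camera_matrix': array([[421.16799157,   0.        , 255.92837948],
       [  0.        , 421.16799157, 191.34573281],
       [  0.        ,   0.        ,   1.        ]]), 'xyz': array([0.41815636, 0.01931647, 0.97096744]), 'orientation': array([-2.98154269,  0.00784975, -1.55650129])}
```

View pics/scene.png

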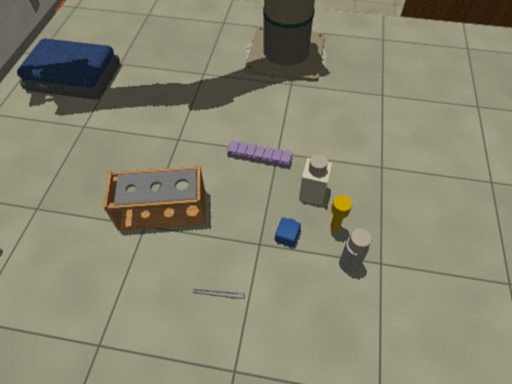

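View pics/top.png

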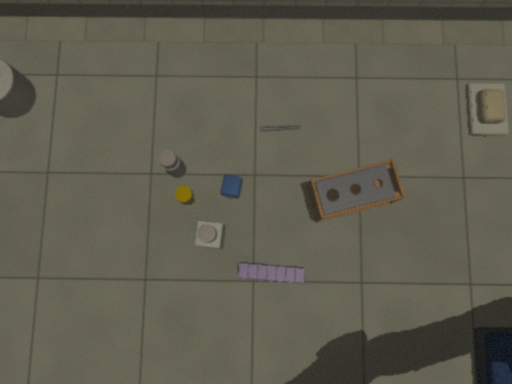

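Candidates, as (scene / top) pixels:
- Beige cap on the grey round tin: (360,238) / (169,158). This is the one I want.
- Yellow look-alike: (342,204) / (184,195). Not meant.
- Beige cap on the white square block: (318,163) / (207,233). This one stays.

The rack is at (157,195) / (356,190), with the wide hole at its +y end. The case, tweezer and pill box are also visible.

```bash
python3 - <<'E'
from h import *
S=np.load("scene.npz");T=np.load("top.npz")
for nm,(u,v) in dict(cap=(169,158),yellow=(184,195),blk=(207,233),case=(231,186),rack=(345,200),pill=(270,272)).items():
    print(nm,T['W'][v,u].round(4))
for nm,(u,v) in dict(cap=(360,238),yellow=(342,204),blk=(318,163)).items(): print(nm,S['W'][v,u].round(4))
def reg(W,zlo,zhi,x,y,r):
    m=(W[...,2]>zlo)&(W[...,2]<zhi)&(np.hypot(W[...,0]-x,W[...,1]-y)<r); return W[m],m
for nm,D in (("top",T),("scene",S)):
    W=D['W']
    for o,(v,u) in dict(cap=(158,169),blk=(233,207),yellow=(195,184)).items():
        x,y=T['W'][v,u][:2]
        P,m=reg(W,.085 if o=='yellow' else .105,.135,x,y,.03); 
        if len(P):
            (cx,cy),r=cv2.minEnclosingCircle(P[:,:2].astype(np.float32)); print(nm,o,len(P),P.mean(0).round(4),np.median(P[:,2]).round(4),(round(cx,4),round(cy,4)),round(r,4))
    P,m=reg(W,.082,.1,*T['W'][200,345][:2],.13)
    rc=cv2.minAreaRect(P[:,:2].astype(np.float32)); print(nm,"rack",len(P),rc,np.median(P[:,2]))
# crops
a=cv2.resize(T['p'][130:250,150:250],None,fx=4,fy=4,interpolation=2); b=cv2.resize(S['p'][150:240,95:215],None,fx=3.3,fy=3.3,interpolation=2)
h=max(a.shape[0],b.shape[0]); f=lambda i:cv2.copyMakeBorder(i,0,h-i.shape[0],0,0,0)
save("crop",np.hstack([f(a),f(b)]))
E
```

```text
cap [0.6244 0.2106 0.1149]
yellow [0.5479 0.1775 0.1067]
blk [0.4693 0.1258 0.1167]
case [0.5808 0.0853 0.0338]
rack [ 0.5438 -0.1592  0.0929]
pill [ 0.3908 -0.0048  0.0222]
cap [0.6288 0.2126 0.1145]
yellow [0.5572 0.1789 0.1041]
blk [0.4767 0.1252 0.1147]
top cap 238 [0.6242 0.2153 0.1152] 0.1155 (0.6252, 0.2162) 0.0181
top blk 247 [0.4688 0.127  0.1153] 0.1154 (0.469, 0.1273) 0.0179
top yellow 250 [0.5503 0.1802 0.1033] 0.1042 (0.5518, 0.1817) 0.0185
top rack 3128 ((0.5695889592170715, -0.1852206438779831), (0.0863611102104187, 0.18420132994651794), 15.1119966506958) 0.09039733495077229
scene cap 337 [0.6288 0.2134 0.1137] 0.1141 (0.627, 0.2137) 0.0183
scene blk 241 [0.4734 0.1257 0.1135] 0.1141 (0.4711, 0.1254) 0.0182
scene yellow 332 [0.5571 0.1787 0.1006] 0.1028 (0.5532, 0.1786) 0.0187
scene rack 3189 ((0.5706682205200195, -0.18697026371955872), (0.08894335478544235, 0.18315228819847107), 15.073110580444336) 0.08905686524808731
```

View pics/crop.png

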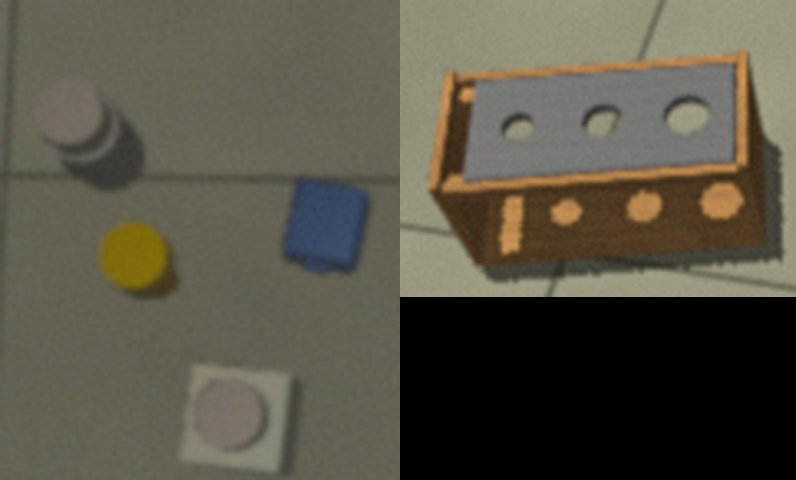

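The crop confirms it: the round tin with its beige cap is at crop (70,112), the yellow tube at (134,256) and the block at (228,412). The rack plate has a gap at its tight end, so it is shifted towards the wide end. Next I'll measure the holes and work out the first move.

```bash
cat >> h.py <<'E'
RC=np.array([.570,-.186]); YA=np.deg2rad(15.1); EX=np.array([np.cos(YA),np.sin(YA)]); EY=np.array([-np.sin(YA),np.cos(YA)])
def plane(c,uv,z):
    K=np.array(c["camera_matrix"]);t,M=pose(c)
    r=np.c_[(uv[:,0]-K[0,2])/K[0,0],(uv[:,1]-K[1,2])/K[1,1],np.ones(len(uv))]@M.T
    return t+r*((z-t[2])/r[:,2])[:,None]
def holes(c,d,W,z=.09):
    v,u=np.nonzero(np.ones(d.shape)); P=plane(c,np.c_[u,v].astype(float),z)[:,:2]-RC
    X=(P@EX).reshape(d.shape);Y=(P@EY).reshape(d.shape)
    m=((W[...,2]<.078)|np.isnan(W[...,2]))&(abs(X)<.03)&(abs(Y)<.075)
    n,l,s,ce=cv2.connectedComponentsWithStats(m.astype(np.uint8))
    for i in range(1,n):
        if s[i,4]>12:
            k=l==i; print("hole n",s[i,4],"px",ce[i].round(1),"rack xy mm",(1e3*X[k].mean()).round(1),(1e3*Y[k].mean()).round(1),"ext",(1e3*np.ptp(X[k])).round(1),(1e3*np.ptp(Y[k])).round(1))
E
python3 - <<'E'
from h import *
for n in("top","scene"):
    D=np.load(n+".npz"); print(n); holes(robot.calibration(n),D['d'],D['W'])
print(robot.calibration("wrist"))
E
```

```text
top
hole n 31 px [390.7 180.3] rack xy mm -1.4 -73.6 ext 51.2 2.6
hole n 50 px [376.7 183.4] rack xy mm -0.6 -42.9 ext 16.5 15.6
hole n 76 px [353.9 189.2] rack xy mm -0.5 7.2 ext 20.6 20.8
hole n 110 px [331.5 195. ] rack xy mm -0.7 56.6 ext 24.2 23.7
scene
hole n 84 px [181.8 185.5] rack xy mm 3.7 54.5 ext 17.8 23.5
hole n 57 px [156.4 187.2] rack xy mm 3.4 5.0 ext 14.8 19.2
hole n 33 px [130.5 189.1] rack xy mm 3.3 -45.0 ext 9.9 15.6
{'camera_matrix': array([[300.37669209,   0.        , 258.30601039],
       [  0.        , 300.37669209, 194.65387605],
       [  0.        ,   0.        ,   1.        ]]), 'xyz': array([ 0.29927784, -0.58094143,  0.38421567]), 'orientation': array([ 2.88256189e+00,  1.26649555e-03, -1.20767502e+00])}
```

{"name": "drive_tool", "arguments": {
  "moves": "0.03 0.04 0.02 0; 0.06 0.08 0.04 -1; 0.09 0.12 0.05 -2; 0.12 0.16 0.06 -3; 0.15 0.2 0.06 -4; 0.18 0.24 0.06 -5; 0.21 0.28 0.06 -5.7; 0.24 0.32 0.06 -5.7; 0.27 0.36 0.06 -5.7; 0.29 0.39 0.06 -5.7; 0.3 0.41 0.06 -5.7; 0.3 0.41 0.06 -5.7; 0.3 0.41 0.06 -5.7; 0.3 0.41 0.06 -5.7"
}}

```text
clock: 1.5
position: [0.5301, -0.1996, 0.2843]
tool_rot: [3.141, 0.001, 0.261]
wrist_force: [0.9, -0.1, -0.5]
finger_gap: 0.0937
finger_force: 0.0
```

```bash
python3 - <<'E'
from h import *
c,p,d=shot("wrist"); save("w1",p); W=cloud(c,d); np.savez("w1.npz",p=p,d=d,W=W); print(c["xyz"],c["orientation"])
m=(W[...,2]>.082)&(W[...,2]<.1)&(np.hypot(W[...,0]-.57,W[...,1]+.186)<.13)
P=W[m]; print(np.median(P[:,2]),cv2.minAreaRect(P[:,:2].astype(np.float32)))
holes(c,d,W)
E
```

```text
[ 0.60068872 -0.18038059  0.44479389] [ 2.88141375e+00 -1.38035381e-03 -1.31018217e+00]
0.090299801546814 ((0.5680862665176392, -0.188006192445755), (0.08606986701488495, 0.18341179192066193), 14.917890548706055)
hole n 371 px [210.7 143.6] rack xy mm -1.5 52.7 ext 24.3 24.6
hole n 271 px [252.8 143.5] rack xy mm -1.4 3.4 ext 19.7 21.1
hole n 176 px [295.  143.4] rack xy mm -1.5 -45.9 ext 16.2 16.5
hole n 19 px [250.6 155.1] rack xy mm -15.0 6.1 ext 1.2 18.9
```

View pics/w1.png

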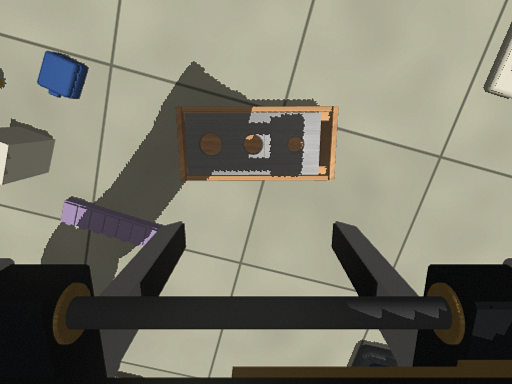

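The wrist view shows the rack at (257,143), with the holes at (211,144), (253,144) and (295,143). All three views put the plate shift at about +5 mm, towards the wide end. Next I go above the tin.

{"name": "drive_tool", "arguments": {
  "moves": "0.01 0.04 0 0; 0.02 0.09 0 0; 0.03 0.14 0 0; 0.045 0.19 0 0; 0.055 0.24 0 0; 0.065 0.29 0 0; 0.075 0.335 0 0; 0.085 0.375 -0.01 0; 0.093 0.4 -0.02 0; 0.095 0.412 -0.03 0; 0.095 0.412 -0.03 0; 0.095 0.412 -0.03 0; 0.095 0.412 -0.03 0"
}}

```text
clock: 2.85
position: [0.627, 0.2115, 0.2553]
tool_rot: [3.14, -0.001, 0.261]
wrist_force: [0.1, 0.5, 0.6]
finger_gap: 0.0937
finger_force: 0.0
```

```bash
python3 - <<'E'
from h import *
s=robot.sense(); print(s['position'],s['tool_rot'],s['wrist_force'])
c,p,d=shot("wrist"); save("w2",p); W=cloud(c,d)
for o,x,y,zl in(("cap",.626,.215,.108),("blk",.47,.127,.108),("yel",.552,.18,.097)):
    m=(W[...,2]>zl)&(W[...,2]<.13)&(np.hypot(W[...,0]-x,W[...,1]-y)<.03);P=W[m]
    if len(P)>9: print(o,len(P),P.mean(0).round(4),cv2.minEnclosingCircle(P[:,:2].astype(np.float32)))
E
```

```text
[0.6269513  0.21153512 0.25527821] [ 3.14012285e+00 -7.49936249e-04  2.60666186e-01] [0.05026373 0.47969851 0.58637171]
cap 923 [0.6252 0.2141 0.1152] ((0.6244848370552063, 0.21391449868679047), 0.018002869561314583)
blk 436 [0.4646 0.1247 0.1156] ((0.4672834277153015, 0.1252400130033493), 0.017840709537267685)
yel 771 [0.5524 0.1798 0.1041] ((0.5509887337684631, 0.17935092747211456), 0.01838785968720913)
```

View pics/w2.png

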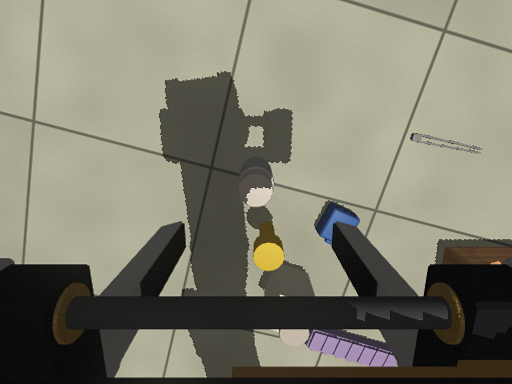

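The target cap is at (257,185), between the jaws and clear of the yellow one at (268,256). Cap centre is about (0.625, 0.2145). I descend and grasp.

{"name": "drive_tool", "arguments": {
  "moves": "0 0.002 -0.03 0; 0 0.002 -0.06 0; 0 0.002 -0.09 0; 0 0.002 -0.11 0; 0 0.002 -0.125 0; 0 0.002 -0.135 0; 0 0.002 -0.143 0; 0 0.002 -0.143 0; 0 0.002 -0.143 0; 0 0.002 -0.143 0"
}}

```text
clock: 3.9
position: [0.627, 0.2168, 0.1124]
tool_rot: [-3.141, -0.002, 0.264]
wrist_force: [-0.3, 0.3, 0.2]
finger_gap: 0.094
finger_force: 0.0
```

{"name": "drive_tool", "arguments": {
  "moves": "-0.001 -0.001 -0.001 0; -0.0015 -0.002 -0.001 0; -0.0015 -0.002 -0.001 0; -0.0015 -0.002 -0.001 0"
}}

```text
clock: 4.3
position: [0.6249, 0.2145, 0.1106]
tool_rot: [-3.142, -0.0, 0.264]
wrist_force: [0.9, -0.4, 0.1]
finger_gap: 0.0937
finger_force: 0.0
```

{"name": "drive_tool", "arguments": {
  "moves": "0 0 0 0; 0 0 0 0; 0 0 0 0; 0 0 0 0; 0 0 0 0; 0 0 0 0; 0 0 0 0; 0 0 0 0",
  "claw": -1
}}

```text
clock: 5.1
position: [0.6248, 0.2145, 0.1105]
tool_rot: [3.142, 0.0, 0.264]
wrist_force: [0.2, -0.8, 0.1]
finger_gap: 0.034
finger_force: 30.0
```

{"name": "drive_tool", "arguments": {
  "moves": "0 0 0.01 0; 0 0 0.03 0; 0 0 0.06 0; 0 0 0.09 0; 0 0 0.11 0; 0 0 0.12 0; 0 0 0.12 0; 0 0 0.12 0; 0 0 0.12 0"
}}

```text
clock: 6.0
position: [0.6239, 0.2142, 0.229]
tool_rot: [3.141, 0.003, 0.264]
wrist_force: [0.4, -0.8, 0.1]
finger_gap: 0.0341
finger_force: 30.0
```

```bash
python3 - <<'E'
from h import *
s=robot.sense(); print(s['position'],s['finger_gap'],s['wrist_force'],s['torque'])
c,p,d=shot("wrist"); c2,p2,d2=shot("scene"); np.savez("s3.npz",p=p2,d=d2,W=cloud(c2,d2))
save("w3",np.hstack([cv2.resize(p[100:340,100:420],None,fx=1.25,fy=1.25),cv2.resize(p2[150:300,250:450],None,fx=2,fy=2)]))
E
```

```text
[0.62393524 0.21421178 0.22896214] 0.034149051130839915 [ 0.38096313 -0.78978824  0.14256817] [-0.0237038   0.02182233  0.02063476]
```

View pics/w3.png

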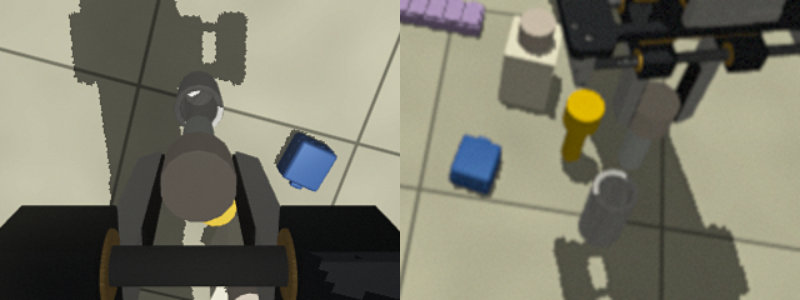

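```bash
python3 - <<'E'
from h import *
s=robot.sense(); x,y,z=s['position']
c,p,d=shot("wrist"); W=cloud(c,d)
m=(abs(W[...,2]-.2335)<.004)&(np.hypot(W[...,0]-x,W[...,1]-y)<.03)
# cap only: grown from cap-brownish pixels, excluding dark fingers
hsv=cv2.cvtColor(p,cv2.COLOR_RGB2HSV); v,u=np.nonzero(m); print(len(u),u.min(),u.max(),v.min(),v.max(),np.median(W[m][:,2]))
for q in (p[192,258],p[160,258],p[180,215]): print(q)
k=m&(p[...,0]>p[...,2].astype(int)+8)
P=W[k];print(k.sum(),P.mean(0),cv2.minEnclosingCircle(P[:,:2].astype(np.float32)))
S=np.load("s3.npz");W=S['W']
for zl in (.135,.145,.155,.165,.18,.19,.2,.21,.22):
    m=(abs(W[...,2]-zl)<.004)&(np.hypot(W[...,0]-x,W[...,1]-y)<.022);P=W[m]
    if len(P)>3: print(zl,len(P),P.mean(0).round(4),np.ptp(P[:,:2]@[.17,-.98]).round(4),((P[:,:2]-[x,y])@[-.17,.98]).min().round(4),((P[:,:2]-[x,y])@[-.17,.98]).max().round(4))
E
```

```text
3209 206 311 217 277 0.23397986835590293
[74 76 72]
[71 68 68]
[78 77 66]
2893 [0.62510928 0.21468597 0.23389726] ((0.6261904239654541, 0.20825904607772827), 0.02373555861413479)
0.145 31 [0.6328 0.2119 0.1457] 0.0201 -0.0109 0.0092
0.155 36 [0.6328 0.2118 0.155 ] 0.0195 -0.0107 0.0089
0.165 33 [0.633  0.2118 0.1649] 0.0173 -0.0105 0.0069
0.18 35 [0.6331 0.2117 0.1801] 0.0181 -0.0108 0.0073
0.19 21 [0.6339 0.2116 0.1887] 0.0159 -0.0106 0.0053
0.2 4 [0.642  0.214  0.2037] 0.0135 -0.0089 0.0046
0.21 61 [0.6398 0.2145 0.2103] 0.0367 -0.0164 0.0203
0.22 66 [0.6395 0.2148 0.2198] 0.0368 -0.0169 0.0199
```

The tube is held upright and aligned with the TCP. Now to the tight hole, at an estimated (0.5812, -0.2294). The tip is 99.5 mm below the TCP.

{"name": "drive_tool", "arguments": {
  "moves": "-0.002 -0.02 0 0; -0.006 -0.06 0 0; -0.01 -0.1 0 0; -0.014 -0.145 0 0; -0.019 -0.19 0 0; -0.023 -0.235 0 0; -0.027 -0.28 0 0; -0.031 -0.325 0 0; -0.036 -0.37 0 0; -0.04 -0.41 0 0; -0.042 -0.435 -0.01 0; -0.0433 -0.4444 -0.02 0; -0.0433 -0.4444 -0.03 0; -0.0433 -0.4444 -0.035 0; -0.0433 -0.4444 -0.035 0; -0.0433 -0.4444 -0.035 0; -0.0433 -0.4444 -0.035 0"
}}

```text
clock: 7.85
position: [0.5822, -0.2287, 0.196]
tool_rot: [3.141, -0.001, 0.266]
wrist_force: [-0.0, -0.1, -0.5]
finger_gap: 0.0338
finger_force: 30.0
```

```bash
python3 - <<'E'
from h import *
s=robot.sense(); print(s['position'],s['wrist_force'])
c,p,d=shot("scene"); t,p2,d2=shot("top")
save("s4",np.hstack([cv2.resize(p[140:240,90:220],None,fx=3,fy=3,interpolation=2)]))
W=cloud(c,d); x,y=s['position'][:2]
for zl in (.1,.11,.12,.13,.14,.15):
    m=(abs(W[...,2]-zl)<.004)&(np.hypot(W[...,0]-x,W[...,1]-y)<.025);P=W[m]
    if len(P)>3: print(zl,len(P),P.mean(0).round(4),((P[:,:2]-[x,y])@EY).min().round(4),((P[:,:2]-[x,y])@EY).max().round(4))
holes(c,d,W)
E
```

```text
[ 0.58219478 -0.22872811  0.195963  ] [-0.01466801 -0.09165271 -0.53801803]
0.1 6 [ 0.5879 -0.2243  0.1013] -0.001 0.0068
0.11 27 [ 0.5894 -0.2239  0.1108] -0.0098 0.0102
0.12 29 [ 0.5898 -0.2232  0.1198] -0.0087 0.01
0.13 30 [ 0.5893 -0.2233  0.1299] -0.0081 0.0102
0.14 33 [ 0.5894 -0.223   0.1398] -0.0093 0.0104
0.15 35 [ 0.5891 -0.2235  0.1501] -0.0085 0.0102
hole n 84 px [181.8 185.5] rack xy mm 3.7 54.5 ext 17.8 23.5
hole n 58 px [156.4 187.2] rack xy mm 3.5 5.2 ext 14.8 19.4
hole n 25 px [130.8 189.5] rack xy mm 4.4 -44.4 ext 9.4 13.4
```

View pics/s4.png

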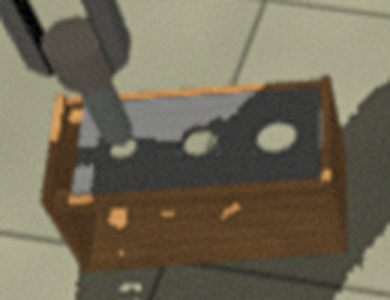

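The nose is right over the tight hole. I lower it by feel.

{"name": "drive_tool", "arguments": {
  "moves": "0 0 -0.003 0; 0 0 -0.006 0; 0 0 -0.008 0; 0 0 -0.01 0; 0 0 -0.011 0; 0 0 -0.012 0; 0 0 -0.012 0; 0 0 -0.012 0"
}}

```text
clock: 8.75
position: [0.5816, -0.2299, 0.1835]
tool_rot: [3.142, -0.0, 0.264]
wrist_force: [-0.1, 0.1, -0.3]
finger_gap: 0.0339
finger_force: 30.0
```

{"name": "drive_tool", "arguments": {
  "moves": "0 0 -0.001 0; 0 0 -0.001 0; 0 0 -0.002 0; 0 0 -0.002 0; 0 0 -0.002 0"
}}

```text
clock: 9.25
position: [0.5815, -0.2301, 0.1815]
tool_rot: [3.141, 0.0, 0.264]
wrist_force: [0.2, 0.5, -0.3]
finger_gap: 0.0343
finger_force: 30.0
```

{"name": "drive_tool", "arguments": {
  "moves": "0 0 -0.0005 0; 0 0 -0.0005 0; 0 0 -0.001 0; 0 0 -0.001 0; 0 0 -0.001 0"
}}

```text
clock: 9.75
position: [0.5815, -0.2302, 0.1806]
tool_rot: [3.141, -0.0, 0.264]
wrist_force: [-0.4, -1.1, 3.2]
finger_gap: 0.0344
finger_force: 30.0
```

{"name": "drive_tool", "arguments": {
  "moves": "0 -0.0006 0.0003 0; 0 -0.0006 0 0; 0 -0.0006 -0.0003 0; 0 -0.0006 -0.0005 0; 0 -0.0006 -0.0005 0"
}}

```text
clock: 10.25
position: [0.5815, -0.2306, 0.18]
tool_rot: [3.141, 0.0, 0.264]
wrist_force: [-2.2, -0.0, 2.3]
finger_gap: 0.0349
finger_force: 30.0
```

{"name": "drive_tool", "arguments": {
  "moves": "-0.0006 0 0 0; -0.0006 -0.0001 -0.0003 0; -0.0006 -0.0001 -0.0006 0; -0.0006 -0.0001 -0.0006 0; -0.0006 -0.0001 -0.0006 0"
}}

```text
clock: 10.75
position: [0.5811, -0.2307, 0.1795]
tool_rot: [3.141, -0.0, 0.264]
wrist_force: [-1.1, -1.1, 2.8]
finger_gap: 0.0342
finger_force: 30.0
```

{"name": "drive_tool", "arguments": {
  "moves": "-0.0003 -0.0003 0 0; -0.0003 -0.0003 -0.0005 0; -0.0003 -0.0003 -0.001 0; -0.0003 -0.0003 -0.001 0; -0.0003 -0.0003 -0.001 0"
}}

```text
clock: 11.25
position: [0.581, -0.2309, 0.1791]
tool_rot: [3.141, -0.001, 0.264]
wrist_force: [-1.0, -1.0, 6.8]
finger_gap: 0.0343
finger_force: 30.0
```

{"name": "drive_tool", "arguments": {
  "moves": "-0.0001 -0.0002 -0.0003 0; -0.0001 -0.0002 -0.0008 0; -0.0001 -0.0002 -0.0008 0; -0.0001 -0.0002 -0.0008 0; -0.0001 -0.0002 -0.0008 0"
}}

```text
clock: 11.75
position: [0.5812, -0.2309, 0.1789]
tool_rot: [3.141, -0.002, 0.264]
wrist_force: [-1.4, -0.4, 9.5]
finger_gap: 0.0338
finger_force: 30.0
```

The tight hole stops it at about 10.5 mm deep, centred, with 9.5 N. On to the middle hole, 50 mm along the rack's y.

{"name": "drive_tool", "arguments": {
  "moves": "0 0 0.005 0; 0 0 0.012 0; 0 0 0.018 0; -0.003 0.012 0.02 0; -0.008 0.03 0.02 0; -0.0115 0.0433 0.02 0; -0.013 0.0483 0.02 0; -0.013 0.0483 0.018 0; -0.013 0.0483 0.012 0; -0.013 0.0483 0.008 0; -0.013 0.0483 0.004 0; -0.013 0.0483 0.003 0; -0.013 0.0483 0.003 0; -0.013 0.0483 0.003 0"
}}

```text
clock: 13.15
position: [0.5676, -0.1829, 0.1806]
tool_rot: [3.142, -0.0, 0.264]
wrist_force: [-0.9, 0.3, -0.1]
finger_gap: 0.0341
finger_force: 30.0
```

{"name": "drive_tool", "arguments": {
  "moves": "0 0 -0.001 0; 0 0 -0.002 0; 0 0 -0.003 0; 0 0 -0.0035 0; 0 0 -0.004 0; 0 0 -0.004 0; 0 0 -0.004 0"
}}

```text
clock: 13.85
position: [0.5675, -0.1828, 0.1766]
tool_rot: [3.142, -0.0, 0.264]
wrist_force: [-0.2, -0.0, -0.4]
finger_gap: 0.034
finger_force: 30.0
```

{"name": "drive_tool", "arguments": {
  "moves": "0 0 -0.0005 0; 0 0 -0.001 0; 0 0 -0.0015 0; 0 0 -0.002 0; 0 0 -0.002 0; 0 0 -0.002 0"
}}

```text
clock: 14.45
position: [0.5675, -0.1827, 0.1746]
tool_rot: [-3.142, -0.0, 0.264]
wrist_force: [-0.5, 0.8, 0.3]
finger_gap: 0.0341
finger_force: 30.0
```

{"name": "drive_tool", "arguments": {
  "moves": "0 0 -0.0005 0; 0 0 -0.001 0; 0 0 -0.001 0; 0 0 -0.001 0"
}}

```text
clock: 14.85
position: [0.5675, -0.1827, 0.1736]
tool_rot: [-3.142, -0.0, 0.264]
wrist_force: [0.1, 0.2, -0.3]
finger_gap: 0.0341
finger_force: 30.0
```

{"name": "drive_tool", "arguments": {
  "moves": "0 0 -0.001 0; 0 0 -0.002 0; 0 0 -0.003 0; 0 0 -0.004 0; 0 0 -0.005 0; 0 0 -0.005 0; 0 0 -0.005 0"
}}

```text
clock: 15.55
position: [0.5675, -0.1828, 0.1685]
tool_rot: [3.142, -0.0, 0.264]
wrist_force: [-0.6, -0.2, 0.1]
finger_gap: 0.0339
finger_force: 30.0
```

It passes the middle hole: over 20 mm deep with no force. I lower it further.

{"name": "drive_tool", "arguments": {
  "moves": "0 0 -0.004 0; 0 0 -0.008 0; 0 0 -0.012 0; 0 0 -0.016 0; 0 0 -0.02 0; 0 0 -0.024 0; 0 0 -0.024 0; 0 0 -0.024 0"
}}

```text
clock: 16.35
position: [0.5675, -0.1828, 0.1445]
tool_rot: [-3.142, 0.0, 0.264]
wrist_force: [0.5, 0.2, -1.6]
finger_gap: 0.0344
finger_force: 30.0
```

{"name": "drive_tool", "arguments": {
  "moves": "0 0 -0.004 0; 0 0 -0.008 0; 0 0 -0.012 0; 0 0 -0.016 0; 0 0 -0.02 0; 0 0 -0.023 0; 0 0 -0.023 0; 0 0 -0.023 0"
}}

```text
clock: 17.15
position: [0.5675, -0.1827, 0.1215]
tool_rot: [-3.142, 0.0, 0.264]
wrist_force: [0.3, 0.4, -0.6]
finger_gap: 0.0341
finger_force: 30.0
```

{"name": "drive_tool", "arguments": {
  "moves": "0 0 -0.001 0; 0 0 -0.002 0; 0 0 -0.003 0; 0 0 -0.004 0; 0 0 -0.0045 0; 0 0 -0.0045 0; 0 0 -0.0045 0"
}}

```text
clock: 17.85
position: [0.5675, -0.1828, 0.1171]
tool_rot: [3.142, -0.0, 0.264]
wrist_force: [-0.1, -0.1, -0.9]
finger_gap: 0.034
finger_force: 30.0
```

{"name": "drive_tool", "arguments": {
  "moves": "0 0 -0.0005 0; 0 0 -0.001 0; 0 0 -0.001 0; 0 0 -0.0015 0; 0 0 -0.0015 0; 0 0 -0.0015 0"
}}

```text
clock: 18.45
position: [0.5675, -0.1827, 0.1156]
tool_rot: [-3.142, -0.0, 0.264]
wrist_force: [-0.5, -0.4, -0.5]
finger_gap: 0.0343
finger_force: 30.0
```

{"name": "drive_tool", "arguments": {
  "moves": "0 0 -0.0005 0; 0 0 -0.0005 0; 0 0 -0.001 0; 0 0 -0.001 0; 0 0 -0.001 0"
}}

```text
clock: 18.95
position: [0.5676, -0.1828, 0.1154]
tool_rot: [3.141, -0.0, 0.264]
wrist_force: [-2.1, 1.1, 6.6]
finger_gap: 0.0342
finger_force: 30.0
```

The cap has landed on the plate, at the expected height and with 6.6 N. I ease off, open the gripper and back away.

{"name": "drive_tool", "arguments": {
  "moves": "0 0 0.0006 0; 0 0 0.0006 0; 0 0 0.0006 0"
}}

```text
clock: 19.25
position: [0.5676, -0.1828, 0.1154]
tool_rot: [3.141, -0.0, 0.264]
wrist_force: [-0.7, 0.3, 4.5]
finger_gap: 0.0341
finger_force: 30.0
```

{"name": "drive_tool", "arguments": {
  "moves": "0 0 0 0; 0 0 0 0; 0 0 0 0; 0 0 0 0; 0 0 0 0; 0 0 0 0",
  "claw": 0.3
}}

```text
clock: 19.85
position: [0.5675, -0.1828, 0.1151]
tool_rot: [-3.142, 0.0, 0.264]
wrist_force: [0.3, -0.7, 0.1]
finger_gap: 0.0611
finger_force: 0.0
```

{"name": "drive_tool", "arguments": {
  "moves": "0 0 0.005 0; 0 0 0.015 0; 0 0 0.03 0; 0 0 0.06 0; 0 0 0.09 0; 0 0 0.12 0; -0.03 0 0.15 0; -0.06 0 0.17 0; -0.08 0 0.17 0; -0.08 0 0.17 0; -0.08 0 0.17 0; -0.08 0 0.17 0"
}}

```text
clock: 21.05
position: [0.4885, -0.1825, 0.2852]
tool_rot: [3.142, -0.001, 0.265]
wrist_force: [0.4, -0.5, 0.4]
finger_gap: 0.0609
finger_force: 0.0
```

```bash
python3 - <<'E'
from h import *
s=robot.sense(); print(s['clock'],s['position'],s['finger_gap'])
c,p,d=shot("wrist"); c2,p2,d2=shot("scene"); 
save("end",np.hstack([cv2.resize(p[60:300,130:400],None,fx=1.4,fy=1.4),cv2.resize(p2[100:260,90:260],None,fx=2.1,fy=2.1)]))
for n,cc,dd in(("wrist",c,d),("scene",c2,d2)):
    W=cloud(cc,dd); m=(W[...,2]>.108)&(W[...,2]<.14)&(np.hypot(W[...,0]-.5675,W[...,1]+.1827)<.03);P=W[m]
    if len(P): print(n,len(P),P.mean(0),np.percentile(P[:,2],[5,50,95]),cv2.minEnclosingCircle(P[:,:2].astype(np.float32)))
E
[ -f pics/end.png ] && python3 -c "
import cv2;a=cv2.imread('pics/end.png');print(a.shape)"
```

```text
21.05 [ 0.48853917 -0.18254173  0.28518435] 0.060861428717592425
wrist 925 [ 0.56708106 -0.18290923  0.12016895] [0.11892394 0.12016801 0.12143378] ((0.5668390989303589, -0.1830510050058365), 0.017887385562062263)
scene 279 [ 0.57177701 -0.18052056  0.11783882] [0.11036495 0.11869276 0.12059106] ((0.5693504214286804, -0.1822689324617386), 0.018545199185609818)
(336, 735, 3)
```

View pics/end.png

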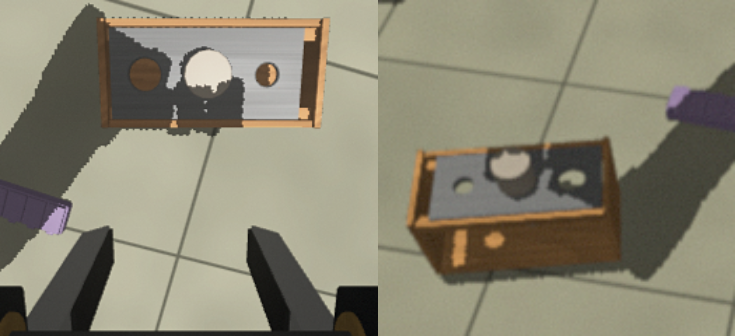

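The cap sits flat in the middle hole, at crop (208,74). Its top is at 0.120 m, as it should be when fully seated. The gripper is clear, so I hand the job in.

```bash
python3 -c "
from plant import robot
print(robot.close_job())"
```

```text
the job is handed in; nothing more can be done
None
```

The tube from the tin was stopped by the tight hole at about 10.5 mm deep with a 9.5 N push, passed the middle hole cleanly, and now hangs there upright with its cap down and the gripper clear; I handed the job in at about 21 s.

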